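# Rock a stuck battery pack out of its charger

## Task

The drill's charged battery pack is stuck in the contact springs of its charger, and a straight pull would only bring the loose charger up with it. Grip the pack and keep rocking it left and right, easing it up a little with each swing until it comes free, while the charger stays sitting on the bench: do not lift, tip or drag the charger, and leave the drill, tape measure and carton alone. Finish while holding the pack upright in the gripper, just clear of the charger, the end of its stem two or three centimetres straight above the well it came out of.

Things in the scene. Friction and masses are not known exactly. Their poses are not given: they have to be found in the camera images.
- pack: Battery pack, 0.34 to 0.5 kg, upside down in the charger. On top its base, a sage-grey block 76 (x) x 54 (y) x 42 mm high with upright flat sides; below it a black stem 46 (x) x 36 (y) mm, 36 mm long, its last 5 mm only 40 x 16. Origin: centre of the stem's lower end, z up; block at 36 to 78 mm. At the start it stands on the well's floor, axes parallel to the charger's. Grip across y at about 64 mm up.
- pack_top (a point): Centre of the pack's top face, 78 mm above the pack's origin.
- charger: Black battery charger, 150 (x) x 140 (y) x 56 mm high, 0.75 to 1 kg, standing loose on the bench. Origin: centre of its underside, under the middle of the well; -x is its front with the sloping lamp panel, +y and -y are its two sides (left and right seen from the robot), z up.
- well_mouth (a point): Centre of the well's mouth in the charger's top face, 56 mm above its underside; axes as the charger's. The well is 47.5 (x) x 39 (y) mm and 32 mm deep, its floor 24 mm above the underside. The stem has 1.5 mm play each side in y, so that it can lean about 0.1 rad (6 degrees) to each side, more as it rises; only 0.75 mm in x.
- contacts (a point): Midway between the two sprung contacts in the well's +y and -y walls, 42 mm above the charger's underside. They pinch the stem with 14 N each: a straight pull takes 14 to 20 N and lifts the charger. Leaning the pack to +y or -y about this point makes one face slip up, the other down: it can then rise 1 to 2 mm a swing. They let go after 16 mm of rise; the stem is out of the well after 32 mm.
- drill: Cordless drill without its pack, on its side, about 200 x 190 x 64 mm; origin under the middle of its barrel, chuck to -x, handle to +y. Leave it alone.
- tape: Tape measure, 76 x 40 x 66 mm, pale case; origin at the centre of its underside. Leave it alone.
- carton: Cardboard carton of screws, 75 x 105 x 52 mm; origin at the centre of its underside. Leave it alone.
There are look-alikes about, which are no part of the job. What is shaped like the charger but green is not meant.

How it is judged:
By the outcome, as a careful person would: the job done as asked, in the order asked, and still so for the second after the job is handed in, while the arm keeps its last pose, push and grip.
It also fails if it takes over 51 s, if anything falls off the work surface, if the arm or the gripper's body presses on something with over 40 N, if the wrist force passes 120 N, or if a joint passes its speed limit or range.

## Robot

A 6-joint arm with a two-finger parallel gripper is mounted at the origin on the work surface. World frame = base frame: x ahead of the robot, y to its left, z up, the work surface at z = 0. Lengths are in mm, angles in rad, forces in N, time in s.
With the tool pointing down it reaches from about 300 to 750 mm from the base axis. Payload 8.5 kg.
Tool frame: the origin (TCP) lies on the centre line of the jaws, within the pads' length; the fingertips stand 17 mm ahead of it and the grasp point (between the pads) lies 2 mm behind it; z points along the fingers, y is the direction in which the jaws open and shut (so a half turn about z gives the same grasp; the last joint's range is limited). The gripper opens to 88 mm and grips with 3 to 60 N. Pads are 18 mm wide; open, the fingers measure 123 mm over their backs; the gripper's body (75 mm by 187 mm) begins 45 mm behind the grasp point.
Start: joints at [-1.43, 0.381, 1.297, -0, 1.464, -0.215], TCP at [191.581, -515.536, 255.748] pointing down, gripper open.
Joint ranges: [-3.11, 3.11], [-0.89, 2.33], [0.22, 2.48], [-1.42, 4.56], [0.17, 2.85], [-2.88, 2.88]. Speed limits (rad/s): [2.39, 2.39, 3.14, 3.14, 3.14, 3.14].

## Interface

Orientations are given as a unit quaternion [w, x, y, z].
In Python, from bench import r, get_image, finder gives the robot as it stands. The module is installed in compiled form; this text tells all that it offers.
- The arm moves only by the tool move_arm, never from a script. Its argument "motion" is a list of rows, each an object of numbers: "x", "y", "z": the shift along the tool's x, y, z as a fraction of full scale; "rx", "ry", "rz": the turn, a rotation vector about the tool's x, y, z as a fraction of full scale. A call has 1 to 8 rows; each row is the pose to reach, as a shift and turn from the pose measured when the call began, along the tool's axes at that moment, turning the shorter way round; what a row does not reach only later rows make up. Full scale, the value 1, is 1000 mm for a shift and 2 pi rad for a turn. A row lasts 1/12 s, in which the tool goes at most 41.7 mm and 7.16 degrees, less where a joint would pass 70% of its speed; a pose out of reach is approached as far as the arm can. A call with a number of a shift or a turn outside -1 to 1 is refused whole. A call with a gripper value outside its range is refused whole. "fingers" is the opening, from 0 (shut) to 1 (fully open), set as the call begins (left out, the last holds). The fingers move at their own pace and stop on an object; "grip_force" is the grip in N (left out, the last holds). Time passes only in rows, so rows that repeat a pose let the fingers close. It gives the time, the measured TCP pose, the force and the opening at its end, in the units of the state.
- r.sense(): the state, without advancing time (a new reading comes with each control period).
- get_image(name): name is "scene" or "top"; returns a dict with "img" (384x512x3 uint8, blue, green, red), "fx", "fy", "cx", "cy" (pixels), "dist_coeffs" ([k1, k2, p1, p2, k3] as OpenCV has them; the pictures are not rectified), "R" (3x3) and "t" (3): a world point X has camera coordinates R X + t. Camera axes: x right, y down, z forward; pixel columns grow to the right and rows downward; lengths in mm; the calibration is good to about 2 mm. A picture is of the moment at which its call begins. There is no depth.
- r.job_done(): hands the job in, once; it reports no verdict.
Trained networks look in the newest picture that a camera, given by its name, has taken for a name from the list of things; names that differ only in an ending like _2 or _b are one class to them, and where a whole thing is asked for, a point or a joint stands for the part that bears it (a point fixed in the world has none). Each returns a list of dicts, best first, with "conf" (0 to 1); they miss things now and then, are a little off and sometimes report something else, mostly with a low value. They report only what shows in the picture. A call takes as long as a camera call. They do not tell look-alikes from the thing itself.
- finder.search_frame(target, camera): "rect" ([left, top, right, bottom] in pixels, round what is visible of it).
The state is a dict: "t": time; "joints": joint angles; "qvel": joint speeds; "joint_torque": joint torques, N m; "tool_pos": TCP position; "tcp_rot": TCP orientation; "force": force on the tool from outside, world axes, zero at the start; "moment": the same for the moment, N m; "width": finger opening in mm.
Only numpy, scipy, OpenCV 4.12 (cv2) and the standard library are available. Lean on these libraries where they do the work, as an engineer would, in place of code of your own. Each camera call takes 0.05 s, during which the arm holds its last target.

## Working session

There is one attempt and no reset: what is moved stays moved. The work goes in short steps, Python scripts to look and compute and a tool call to move; the robot and the scene stay as the last step left them, time stands still between calls to the robot, and variables do not carry over. Pictures are saved under pics/ and viewed, and the job is handed in when it is done.

Besides the shell and the picture viewer there is one more tool, called after "Request:" as a command line: name --argument value ..., lists and objects as JSON in quotes. move_arm: Moves the arm, as the interface text tells. Its arguments: {"type":"object","properties":{"motion":{"type":"array","items":{"type":"object","properties":{"x":{"type":"number"},"y":{"type":"number"},"z":{"type":"number"},"rx":{"type":"number"},"ry":{"type":"number"},"rz":{"type":"number"}}}},"fingers":{"type":"number"},"grip_force":{"type":"number"}},"required":["motion"]}

```bash
mkdir -p pics; python3 - <<'E'
from bench import r,get_image,finder
import cv2,json
s=r.sense();print(s)
for c in("scene","top"):
    d=get_image(c);cv2.imwrite(f"pics/{c}0.png",d["img"])
    print(c,{k:(v.tolist() if hasattr(v,'tolist') else v) for k,v in d.items() if k!="img"})
    for n in("pack","charger","drill","tape","carton"):
        print(n,[(x["conf"],x["rect"]) for x in finder.search_frame(n,c)][:4])
print(r.sense()["t"])
E
```

```text
{'t': 0.0, 'joints': array([-1.43032212e+00,  3.81175338e-01,  1.29823909e+00, -1.09485345e-05,
        1.46360523e+00, -2.15267059e-01]), 'qvel': array([-0.00026037, -0.00051619, -0.0011508 ,  0.00056646,  0.00135288,
        0.00092102]), 'joint_torque': array([-5.83958572e-04, -4.37934279e+01, -2.24558473e+01,  7.14005297e-02,
        3.51940049e-02, -1.15080911e-04]), 'tool_pos': array([ 191.53274426, -515.30074669,  255.15615932]), 'tcp_rot': array([-7.13205578e-04,  9.84222327e-01,  1.76934738e-01,  2.12375452e-05]), 'force': array([-0.59693617, -1.25594776,  0.85426586]), 'moment': array([ 0.01804741, -0.0310813 ,  0.04798987]), 'width': 87.90224315231974}
scene {'fx': 452.62277171618126, 'fy': 452.62277171618126, 'cx': 254.9583046639553, 'cy': 182.78956012999615, 'dist_coeffs': [-0.09727706922236505, 0.0, 0.0, 0.0, 0.0], 'R': [[0.36416646193959756, 0.9312271561265314, 0.014098641455400462], [0.7714597388567158, -0.29313775279437654, -0.5647301383933658], [-0.5217591966813068, 0.21653231070478918, -0.8251551969777089]], 't': [-182.0694501842543, -386.1562451858107, 1607.061865
[... 389 characters left out ...]
26135534505994, 'cx': 260.4126482003565, 'cy': 192.0248621114384, 'dist_coeffs': [0.017935570994224315, 0.0, 0.0, 0.0, 0.0], 'R': [[0.016597965199648925, -0.9998590701862695, 0.00251938831456315], [-0.9967975682538494, -0.01674417116936838, -0.07819361006542189], [0.07822477532370165, -0.0012134653267429167, -0.9969350089285945]], 't': [-64.59013861739044, 556.7614614476486, 983.5070324696876]}
pack [(0.7, [258.7, 163.7, 283.7, 196.6])]
charger [(0.88, [238.5, 230.3, 315.0, 307.8]), (0.86, [239.8, 153.9, 299.3, 212.2]), (0.8, [369.8, 134.7, 438.1, 210.4])]
drill [(0.63, [137.4, 138.3, 213.0, 221.1])]
tape [(0.68, [335.8, 182.8, 354.4, 213.1])]
carton [(0.86, [259.6, 89.2, 304.6, 124.0])]
0.6
```

```bash
python3 - <<'E'
import cv2
t=cv2.imread("pics/top0.png");s=cv2.imread("pics/scene0.png")
cv2.imwrite("pics/t1.png",cv2.resize(t[130:230,210:330],None,fx=6,fy=6,interpolation=2))
cv2.imwrite("pics/s1.png",cv2.resize(s[165:255,195:295],None,fx=6,fy=6,interpolation=2))
E
```

```text
(no output)
```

View pics/top0.png

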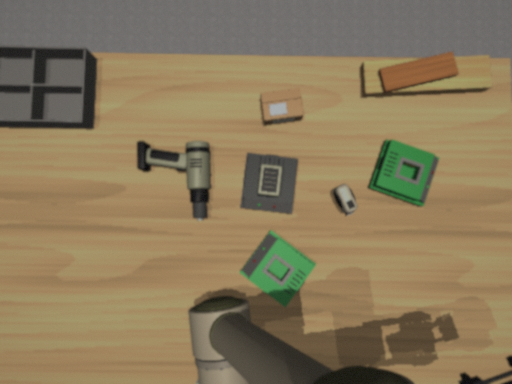

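View pics/scene0.png

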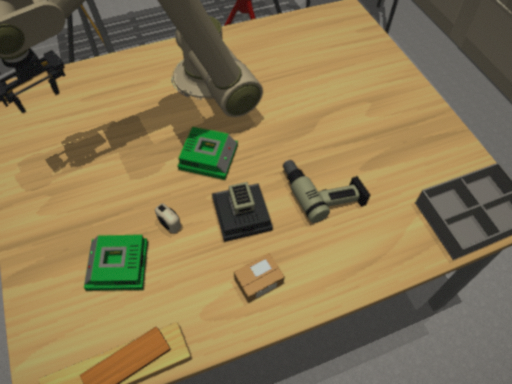

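View pics/t1.png

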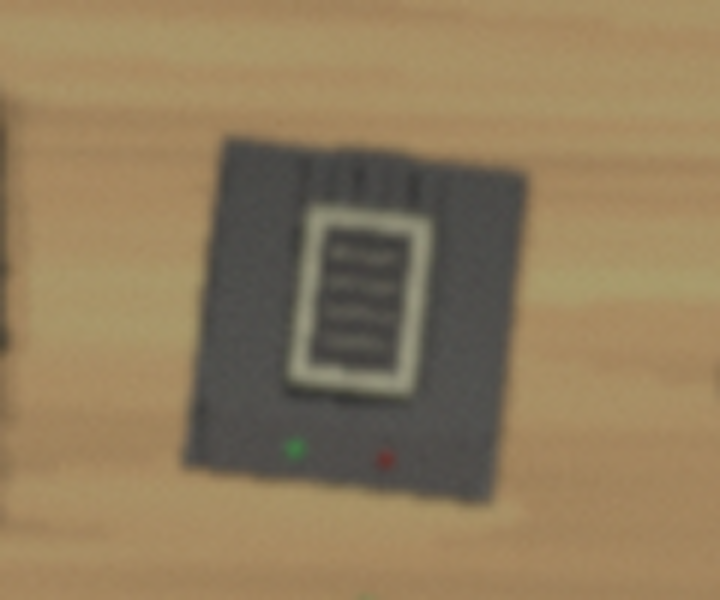

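View pics/s1.png

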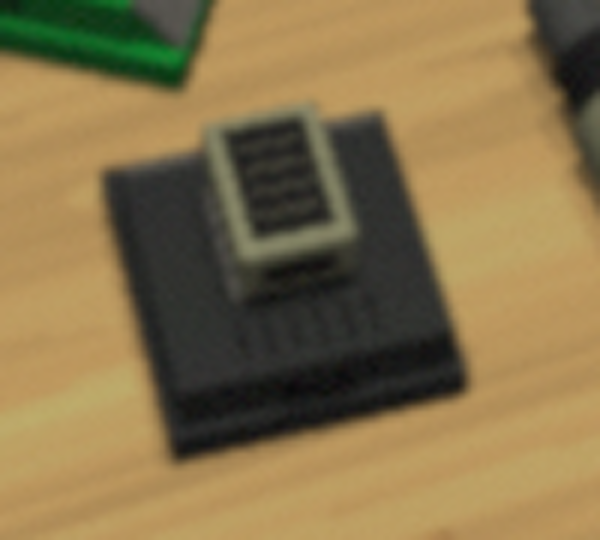

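The black charger is at about (269,183) in the top picture and (242,210) in the scene picture, with the pack in it. The two green ones are look-alikes. Next I fit the pack's top-face corners in both views.

```bash
cat > h.py <<'E'
import numpy as np,cv2
from scipy.optimize import least_squares
from scipy.spatial.transform import Rotation as Ro
from bench import r,get_image,finder
def proj(d,X):
    K=np.array([[d["fx"],0,d["cx"]],[0,d["fy"],d["cy"]],[0,0,1]])
    p,_=cv2.projectPoints(np.array(X,float),cv2.Rodrigues(np.array(d["R"]))[0],np.array(d["t"],float),K,np.array(d["dist_coeffs"],float))
    return p[:,0]
def rot():
    q=r.sense()["tcp_rot"];return Ro.from_quat([q[1],q[2],q[3],q[0]])
E
python3 - <<'E'
from h import *
T=get_image("top");S=get_image("scene")
f=lambda c,o:(np.array(c)+.5)/6-.5+o
# order: (+x,+y),(+x,-y),(-x,-y),(-x,+y)
pt=f([(307,203),(433,213),(412,397),(287,385)],(210,130))
ps=f([(357,237),(240,265),(205,128),(312,103)],(195,165))
ct=f([(222,137),(527,172),(493,503),(185,467)],(210,130))
sg=np.array([(1,1),(1,-1),(-1,-1),(-1,1)])
def pts(p,hx,hy,z):
    c,s=np.cos(p[2]),np.sin(p[2]);q=sg*[hx,hy]
    return np.c_[p[0]+c*q[:,0]-s*q[:,1],p[1]+s*q[:,0]+c*q[:,1],np.full(4,z)]
fit=lambda g:least_squares(g,[550,0,0],x_scale=[1,1,.01])
for n,g in (("top",lambda p:(proj(T,pts(p,38,27,102))-pt).ravel()),("scene",lambda p:(proj(S,pts(p,38,27,102))-ps).ravel()),
 ("both",lambda p:np.r_[(proj(T,pts(p,38,27,102))-pt).ravel(),(proj(S,pts(p,38,27,102))-ps).ravel()]),
 ("chargerbase z0",lambda p:(proj(T,pts(p,75,70,0))-ct).ravel()),("charger z20",lambda p:(proj(T,pts(p,75,70,20))-ct).ravel())):
    o=fit(g);print(n,o.x.round(3),o.fun.round(1))
s=r.sense();print(s["tool_pos"],rot().as_matrix().round(3))
E
```

```text
top [ 5.83105e+02 -7.72940e+01 -8.80000e-02] [-0.4 -0.2  0.2  0.4  0.6  0.1 -0.3 -0.2]
scene [ 5.88028e+02 -7.58020e+01 -1.07000e-01] [ 0.5  0.4 -0.1  0.3 -1.  -0.4  0.6 -0.4]
both [ 5.85079e+02 -7.64900e+01 -9.60000e-02] [-0.6 -1.1 -0.  -0.3  0.1 -0.7 -0.7 -1.1 -0.1 -0.5 -0.5 -0.5 -1.7 -1.
 -0.2 -1.2]
chargerbase z0 [ 5.85513e+02 -7.86260e+01 -9.50000e-02] [ 0.3  0.7 -0.2  0.5 -0.3 -0.7  0.2 -0.4]
charger z20 [ 5.83476e+02 -7.81470e+01 -9.50000e-02] [-0.2  0.1  0.3 -0.   0.2 -0.1 -0.4  0. ]
[ 191.57770489 -515.53762851  255.75789342] [[ 0.937  0.348 -0.   ]
 [ 0.348 -0.937 -0.   ]
 [-0.     0.    -1.   ]]
```

Request:
move_arm --motion '[{"x": 0.52,"y": -0.274,"rz": 0.0718},{"x": 0.52,"y": -0.274,"rz": 0.0718},{"x": 0.52,"y": -0.274,"rz": 0.0718},{"x": 0.52,"y": -0.274,"rz": 0.0718},{"x": 0.52,"y": -0.274,"rz": 0.0718},{"x": 0.52,"y": -0.274,"rz": 0.0718},{"x": 0.52,"y": -0.274,"rz": 0.0718},{"x": 0.52,"y": -0.274,"rz": 0.0718}]' --fingers 1

```text
invalid input at $.motion[0]: expected keys x, y, z, rx, ry, rz
```

```bash
cat > goto.py <<'E'
from h import *
import sys
# target x y z yaw ; charger frame
def info(p,yaw=-0.095):
    s=r.sense();R=rot()
    Rt=Ro.from_euler('z',yaw)*Ro.from_euler('x',np.pi)
    print("t",round(s["t"],2),s["tool_pos"].round(1),"F",s["force"].round(1),"M",s["moment"].round(2),"w",round(s["width"],1))
    print("shift",(R.inv().apply(np.array(p)-s["tool_pos"])/1000).round(4),"turn",((R.inv()*Rt).as_rotvec()/2/np.pi).round(4))
a=list(map(float,sys.argv[1:]));info(a[:3],*a[3:])
E
python3 goto.py 584.5 -77.2 140
```

```text
t 0.7 [ 191.6 -515.5  255.8] F [ 0.1  0.4 -1. ] M [0.   0.04 0.04] w 88.0
shift [ 0.521  -0.274   0.1157] turn [0.     0.     0.0717]
```

Request:
move_arm --motion '[{"x": 0.52,"y": -0.274,"z": 0,"rx": 0,"ry": 0,"rz": 0.0717},{"x": 0.52,"y": -0.274,"z": 0,"rx": 0,"ry": 0,"rz": 0.0717},{"x": 0.52,"y": -0.274,"z": 0,"rx": 0,"ry": 0,"rz": 0.0717},{"x": 0.52,"y": -0.274,"z": 0,"rx": 0,"ry": 0,"rz": 0.0717},{"x": 0.52,"y": -0.274,"z": 0,"rx": 0,"ry": 0,"rz": 0.0717},{"x": 0.52,"y": -0.274,"z": 0,"rx": 0,"ry": 0,"rz": 0.0717},{"x": 0.52,"y": -0.274,"z": 0,"rx": 0,"ry": 0,"rz": 0.0717},{"x": 0.52,"y": -0.274,"z": 0,"rx": 0,"ry": 0,"rz": 0.0717}]' --fingers 1

```text
t: 1.37
tool_pos: [411.3, -269.6, 256.0]
tcp_rot: [0.0, 0.999, -0.047, 0.0]
force: [0.4, -0.7, -1.3]
width: 88.2
```

```bash
python3 goto.py 584.5 -77.2 140
```

```text
t 1.37 [ 411.3 -269.6  256. ] F [ 0.4 -0.7 -1.3] M [0.   0.03 0.  ] w 88.2
shift [ 0.1542 -0.208   0.116 ] turn [ 0.0001 -0.0001  0.    ]
```

Request:
move_arm --motion '[{"x": 0.154,"y": -0.208,"z": 0.06,"rx": 0,"ry": 0,"rz": 0},{"x": 0.154,"y": -0.208,"z": 0.06,"rx": 0,"ry": 0,"rz": 0},{"x": 0.154,"y": -0.208,"z": 0.06,"rx": 0,"ry": 0,"rz": 0},{"x": 0.154,"y": -0.208,"z": 0.06,"rx": 0,"ry": 0,"rz": 0},{"x": 0.154,"y": -0.208,"z": 0.06,"rx": 0,"ry": 0,"rz": 0},{"x": 0.154,"y": -0.208,"z": 0.06,"rx": 0,"ry": 0,"rz": 0},{"x": 0.154,"y": -0.208,"z": 0.06,"rx": 0,"ry": 0,"rz": 0},{"x": 0.154,"y": -0.208,"z": 0.1,"rx": 0,"ry": 0,"rz": 0}]'

```text
t: 2.03
tool_pos: [588.9, -74.8, 160.4]
tcp_rot: [0.002, 0.999, -0.045, 0.006]
force: [1.0, 0.4, -0.1]
width: 87.9
```

```bash
python3 goto.py 584.5 -77.2 86; python3 - <<'E'
from h import *
for c in("scene","top"):
    d=get_image(c);cv2.imwrite(f"pics/{c}2.png",d["img"])
t=cv2.imread("pics/top2.png");s=cv2.imread("pics/scene2.png")
cv2.imwrite("pics/m2.png",np.hstack([cv2.resize(t[130:230,210:310],None,fx=4,fy=4,interpolation=2),cv2.resize(s[150:250,195:295],None,fx=4,fy=4,interpolation=2)]))
E
```

```text
t 2.03 [588.9 -74.8 160.4] F [ 1.   0.4 -0.1] M [-0.01  0.   -0.07] w 87.9
shift [-0.0051  0.0026  0.0743] turn [ 0.0004 -0.002   0.0007]
```

View pics/m2.png

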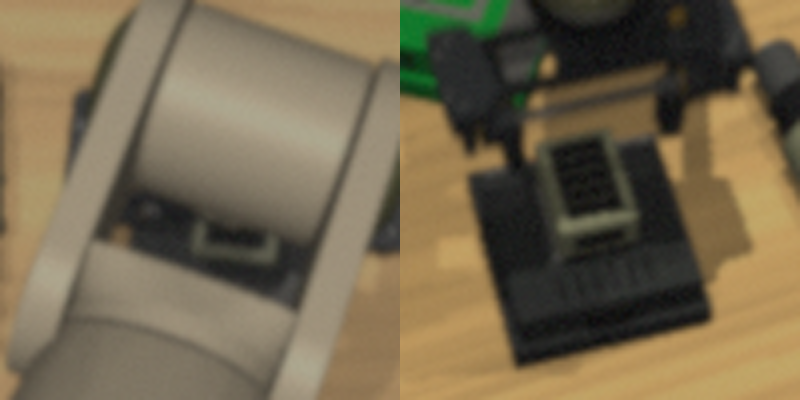

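The scene view shows the fingers straddling the pack at about (590,190) in the picture. Next I settle the arm and descend.

```bash
python3 goto.py 584.5 -77.2 86
```

```text
t 2.13 [582.5 -75.7 151.4] F [-1.2 -0.1  0.4] M [ 0.03 -0.03 -0.03] w 88.1
shift [0.0027 0.0014 0.0653] turn [-0.0003  0.0014  0.0003]
```

Request:
move_arm --motion '[{"x": 0.001,"y": 0.0014,"z": 0.01,"rx": 0,"ry": 0.0005,"rz": 0},{"x": 0.0024,"y": 0.0014,"z": 0.02,"rx": 0,"ry": 0.0014,"rz": 0},{"x": 0.0024,"y": 0.0014,"z": 0.035,"rx": 0,"ry": 0.0014,"rz": 0},{"x": 0.0024,"y": 0.0014,"z": 0.05,"rx": 0,"ry": 0.0014,"rz": 0},{"x": 0.0024,"y": 0.0014,"z": 0.06,"rx": 0,"ry": 0.0014,"rz": 0},{"x": 0.0024,"y": 0.0014,"z": 0.065,"rx": 0,"ry": 0.0014,"rz": 0},{"x": 0.0024,"y": 0.0014,"z": 0.065,"rx": 0,"ry": 0.0014,"rz": 0},{"x": 0.0024,"y": 0.0014,"z": 0.065,"rx": 0,"ry": 0.0014,"rz": 0}]'

```text
t: 2.8
tool_pos: [584.4, -77.5, 87.2]
tcp_rot: [-0.001, 0.999, -0.047, 0.0]
force: [0.9, 0.2, 1.0]
width: 87.8
```

```bash
python3 goto.py 584.5 -77.2 86;  python3 - <<'E'
from h import *
for c in("scene",):
    d=get_image(c);cv2.imwrite(f"pics/{c}3.png",d["img"])
s=cv2.imread("pics/scene3.png")
cv2.imwrite("pics/m3.png",cv2.resize(s[150:250,195:295],None,fx=6,fy=6,interpolation=2))
E
```

```text
t 2.8 [584.4 -77.5  87.2] F [0.9 0.2 1. ] M [0.02 0.05 0.  ] w 87.8
shift [ 0.     -0.0003  0.0012] turn [-0.0003 -0.0001  0.0002]
```

View pics/m3.png

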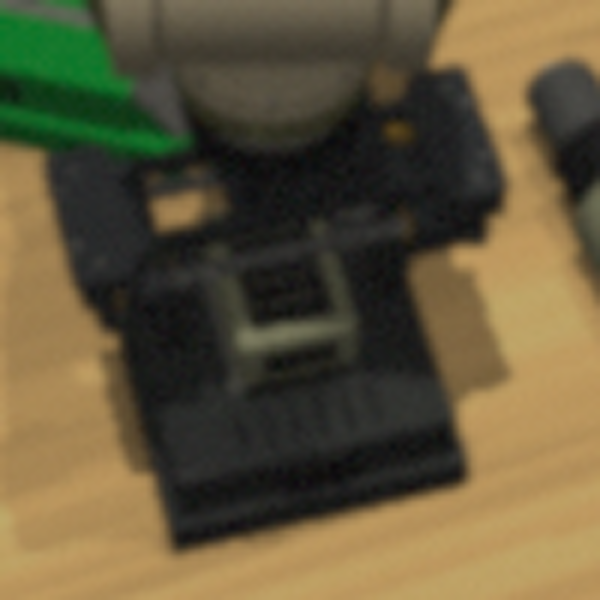

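Request:
move_arm --motion '[{"x": 0,"y": 0,"z": 0.001,"rx": 0,"ry": 0,"rz": 0},{"x": 0,"y": 0,"z": 0.001,"rx": 0,"ry": 0,"rz": 0},{"x": 0,"y": 0,"z": 0.001,"rx": 0,"ry": 0,"rz": 0},{"x": 0,"y": 0,"z": 0.001,"rx": 0,"ry": 0,"rz": 0}]' --fingers 0 --grip_force 3

```text
t: 3.18
tool_pos: [584.6, -77.4, 86.7]
tcp_rot: [-0.001, 0.999, -0.047, 0.001]
force: [-0.7, 0.2, 0.5]
width: 64.0
```

```bash
python3 goto.py 584.5 -77.2 86
```

```text
t 3.18 [584.6 -77.4  86.7] F [-0.7  0.2  0.5] M [ 0.05 -0.04 -0.01] w 64.0
shift [-0.0002 -0.0002  0.0007] turn [-0.0002 -0.0003  0.0002]
```

Request:
move_arm --motion '[{"x": 0,"y": 0,"z": 0.0005,"rx": 0,"ry": 0,"rz": 0},{"x": 0,"y": 0,"z": 0.0005,"rx": 0,"ry": 0,"rz": 0}]'

```text
t: 3.35
tool_pos: [584.7, -77.3, 86.2]
tcp_rot: [-0.001, 0.999, -0.047, 0.001]
force: [0.8, -0.3, 0.3]
width: 54.0
```

```bash
python3 goto.py 584.5 -77.2 86
```

```text
t 3.35 [584.7 -77.3  86.2] F [ 0.8 -0.3  0.3] M [ 0.05  0.04 -0.01] w 54.0
shift [-0.0002 -0.0001  0.0002] turn [-0.0002 -0.0003  0.0002]
```

Request:
move_arm --motion '[{"x": 0,"y": 0,"z": 0,"rx": 0,"ry": 0,"rz": 0},{"x": 0,"y": 0,"z": 0,"rx": 0,"ry": 0,"rz": 0}]'

```text
t: 3.52
tool_pos: [584.7, -77.3, 86.2]
tcp_rot: [-0.001, 0.999, -0.047, 0.001]
force: [0.3, 0.2, -0.1]
width: 54.2
```

```bash
python3 goto.py 584.5 -77.2 86
```

```text
t 3.52 [584.7 -77.3  86.2] F [ 0.3  0.2 -0.1] M [-0.03  0.01 -0.06] w 54.2
shift [-0.0002 -0.0001  0.0002] turn [-0.0002 -0.0003  0.0002]
```

```bash
cat > sw.py <<'E'
from h import *
import sys
# usage: sw.py th0 h0 th1 h1 n : rows from (th0,h0) to (th1,h1)
P0=np.array([584.7,-77.3,86.2]);yaw=-0.097
Rc=Ro.from_euler('z',yaw)*Ro.from_euler('x',np.pi)
piv=P0-[0,0,44.2]
def pose(th,h):
    R=Rc*Ro.from_rotvec([th,0,0]); L=44.2+h
    return piv+R.apply([0,0,-L]),R
s=r.sense();R=rot()
dx=Rc.inv()*R
L=Rc.inv().apply(s["tool_pos"]-piv)
th=dx.as_rotvec()[0]
print("t",round(s["t"],2),"th",round(th,4),"rot err",dx.as_rotvec().round(4),"h",round(np.hypot(L[1],L[2])-44.2,2),"lat err",round(L[1]-np.hypot(L[1],L[2])*np.sin(th),2),"x",round(L[0],2),"F",s["force"].round(1),"M",s["moment"].round(2),"w",round(s["width"],1))
t0,h0,t1,h1,n=map(float,sys.argv[1:6])
for i in range(1,int(n)+1):
    a=i/n;p,Q=pose(t0+a*(t1-t0),h0+a*(h1-h0))
    d=R.inv().apply(p-s["tool_pos"])/1000;w=(R.inv()*Q).as_rotvec()/2/np.pi
    print(dict(zip(("x","y","z","rx","ry","rz"),[round(float(v),4) for v in (*d,*w)])))
E
python3 sw.py 0 0 0.08 1 4
```

```text
t 3.52 th 0.0015 rot err [ 0.0015  0.0017 -0.0035] h 0.01 lat err -0.04 x -0.02 F [ 0.3  0.2 -0.1] M [-0.03  0.01 -0.06] w 54.2
{'x': 0.0, 'y': 0.0009, 'z': -0.0002, 'rx': 0.0029, 'ry': -0.0003, 'rz': 0.0006}
{'x': 0.0, 'y': 0.0018, 'z': -0.0005, 'rx': 0.0061, 'ry': -0.0003, 'rz': 0.0006}
{'x': 0.0, 'y': 0.0027, 'z': -0.0007, 'rx': 0.0093, 'ry': -0.0002, 'rz': 0.0006}
{'x': 0.0, 'y': 0.0036, 'z': -0.0008, 'rx': 0.0125, 'ry': -0.0002, 'rz': 0.0006}
```

Request:
move_arm --motion '[{"x": 0,"y": 0,"z": 0,"rx": 0,"ry": 0,"rz": 0},{"x": 0,"y": 0,"z": 0,"rx": 0,"ry": 0,"rz": 0},{"x": 0,"y": 0,"z": 0,"rx": 0,"ry": 0,"rz": 0}]' --grip_force 40

```text
t: 3.77
tool_pos: [584.7, -77.3, 86.2]
tcp_rot: [-0.001, 0.999, -0.047, 0.001]
force: [-0.1, -0.5, 0.4]
width: 53.4
```

```bash
python3 sw.py 0 0 0.08 1 4
```

```text
t 3.77 th 0.0015 rot err [ 0.0015  0.0016 -0.0035] h 0.01 lat err -0.01 x -0.03 F [-0.1 -0.5  0.4] M [-0.05  0.09 -0.07] w 53.4
{'x': 0.0, 'y': 0.0008, 'z': -0.0002, 'rx': 0.0029, 'ry': -0.0003, 'rz': 0.0006}
{'x': 0.0, 'y': 0.0017, 'z': -0.0005, 'rx': 0.0061, 'ry': -0.0002, 'rz': 0.0006}
{'x': 0.0, 'y': 0.0026, 'z': -0.0007, 'rx': 0.0093, 'ry': -0.0002, 'rz': 0.0006}
{'x': 0.0, 'y': 0.0036, 'z': -0.0009, 'rx': 0.0125, 'ry': -0.0002, 'rz': 0.0006}
```

```bash
sed -i 's/yaw=-0.097/yaw=-0.0935/' sw.py
```

Request:
move_arm --motion '[{"x": 0,"y": 0.0008,"z": -0.0002,"rx": 0.0029,"ry": 0,"rz": 0},{"x": 0,"y": 0.0017,"z": -0.0005,"rx": 0.0061,"ry": 0,"rz": 0},{"x": 0,"y": 0.0026,"z": -0.0007,"rx": 0.0093,"ry": 0,"rz": 0},{"x": 0,"y": 0.0036,"z": -0.0009,"rx": 0.0125,"ry": 0,"rz": 0}]'

```text
t: 4.1
tool_pos: [584.3, -81.1, 87.0]
tcp_rot: [-0.041, 0.998, -0.047, 0.003]
force: [-0.5, 0.2, -0.0]
width: 53.4
```

```bash
python3 sw.py 0.08 1 -0.08 2.6 6
```

```text
t 4.1 th 0.0824 rot err [0.0824 0.0015 0.0002] h 0.94 lat err 0.07 x -0.06 F [-0.5  0.2 -0. ] M [-0.18 -0.11 -0.03] w 53.4
{'x': 0.0001, 'y': -0.0014, 'z': -0.0003, 'rx': -0.0046, 'ry': -0.0002, 'rz': -0.0}
{'x': 0.0001, 'y': -0.0026, 'z': -0.0005, 'rx': -0.0089, 'ry': -0.0002, 'rz': -0.0}
{'x': 0.0001, 'y': -0.0039, 'z': -0.0007, 'rx': -0.0131, 'ry': -0.0002, 'rz': -0.0}
{'x': 0.0001, 'y': -0.0051, 'z': -0.0009, 'rx': -0.0174, 'ry': -0.0002, 'rz': -0.0}
{'x': 0.0001, 'y': -0.0064, 'z': -0.001, 'rx': -0.0216, 'ry': -0.0002, 'rz': -0.0}
{'x': 0.0001, 'y': -0.0076, 'z': -0.001, 'rx': -0.0259, 'ry': -0.0002, 'rz': -0.0}
```

Request:
move_arm --motion '[{"x": 0,"y": -0.0014,"z": -0.0003,"rx": -0.0046,"ry": 0,"rz": 0},{"x": 0,"y": -0.0026,"z": -0.0005,"rx": -0.0089,"ry": 0,"rz": 0},{"x": 0,"y": -0.0039,"z": -0.0007,"rx": -0.0131,"ry": 0,"rz": 0},{"x": 0,"y": -0.0051,"z": -0.0009,"rx": -0.0174,"ry": 0,"rz": 0},{"x": 0,"y": -0.0064,"z": -0.001,"rx": -0.0216,"ry": 0,"rz": 0},{"x": 0,"y": -0.0076,"z": -0.001,"rx": -0.0259,"ry": 0,"rz": 0}]'

```text
t: 4.6
tool_pos: [584.9, -73.7, 88.3]
tcp_rot: [0.04, 0.998, -0.047, -0.001]
force: [0.2, -0.4, -5.2]
width: 53.6
```

```bash
python3 sw.py -0.08 2.6 0.08 4.1 6
python3 - <<'E'
from h import *
d=get_image("scene");cv2.imwrite("pics/m4.png",cv2.resize(d["img"][150:250,195:295],None,fx=6,fy=6,interpolation=2))
E
```

```text
t 4.6 th -0.0797 rot err [-0.0797  0.0009  0.0011] h 2.27 lat err 0.05 x -0.17 F [ 0.2 -0.4 -5.2] M [ 0.06 -0.14 -0.04] w 53.6
{'x': 0.0002, 'y': 0.0012, 'z': -0.0006, 'rx': 0.0042, 'ry': -0.0001, 'rz': -0.0002}
{'x': 0.0002, 'y': 0.0025, 'z': -0.0008, 'rx': 0.0084, 'ry': -0.0001, 'rz': -0.0002}
{'x': 0.0002, 'y': 0.0037, 'z': -0.0009, 'rx': 0.0127, 'ry': -0.0001, 'rz': -0.0002}
{'x': 0.0002, 'y': 0.005, 'z': -0.0011, 'rx': 0.0169, 'ry': -0.0001, 'rz': -0.0002}
{'x': 0.0002, 'y': 0.0063, 'z': -0.0012, 'rx': 0.0212, 'ry': -0.0002, 'rz': -0.0002}
{'x': 0.0002, 'y': 0.0076, 'z': -0.0012, 'rx': 0.0254, 'ry': -0.0002, 'rz': -0.0002}
```

View pics/m4.png

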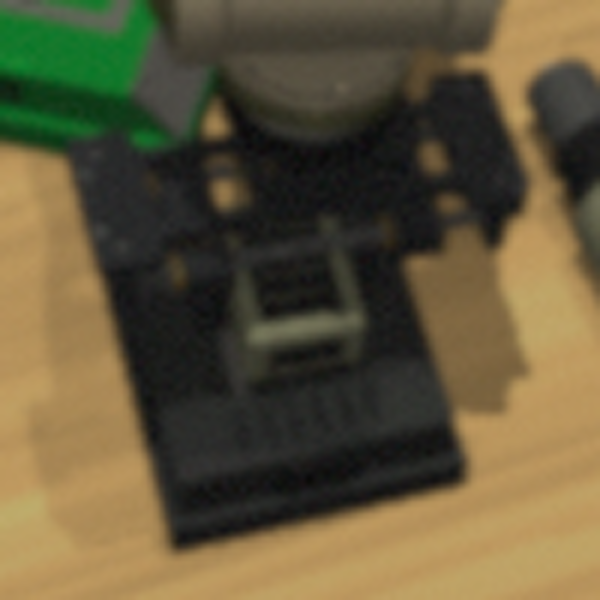

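The pack leans and rises, and the charger's front corners at (175,545) and (460,475) are unchanged from before.

Request:
move_arm --motion '[{"x": 0.0001,"y": 0.0012,"z": -0.0003,"rx": 0.0042,"ry": 0,"rz": 0},{"x": 0.0001,"y": 0.0025,"z": -0.0006,"rx": 0.0084,"ry": 0,"rz": 0},{"x": 0.0002,"y": 0.0037,"z": -0.0008,"rx": 0.0127,"ry": 0,"rz": 0},{"x": 0.0002,"y": 0.005,"z": -0.001,"rx": 0.0169,"ry": 0,"rz": 0},{"x": 0.0002,"y": 0.0063,"z": -0.0011,"rx": 0.0212,"ry": 0,"rz": 0},{"x": 0.0002,"y": 0.0076,"z": -0.0011,"rx": 0.0254,"ry": 0,"rz": 0}]'

```text
t: 5.15
tool_pos: [584.1, -80.8, 89.7]
tcp_rot: [-0.04, 0.998, -0.047, 0.002]
force: [-0.5, 0.1, -1.9]
width: 53.7
```

```bash
python3 sw.py 0.08 3.9 -0.08 5.4 6
```

```text
t 5.15 th 0.0811 rot err [0.0811 0.0001 0.0001] h 3.63 lat err -0.32 x -0.3 F [-0.5  0.1 -1.9] M [-0.33  0.11  0.01] w 53.7
{'x': 0.0003, 'y': -0.001, 'z': -0.0005, 'rx': -0.0044, 'ry': -0.0, 'rz': -0.0}
{'x': 0.0003, 'y': -0.0023, 'z': -0.0007, 'rx': -0.0087, 'ry': -0.0, 'rz': -0.0}
{'x': 0.0003, 'y': -0.0036, 'z': -0.0009, 'rx': -0.0129, 'ry': -0.0, 'rz': -0.0}
{'x': 0.0003, 'y': -0.005, 'z': -0.001, 'rx': -0.0172, 'ry': -0.0, 'rz': -0.0}
{'x': 0.0003, 'y': -0.0063, 'z': -0.0011, 'rx': -0.0214, 'ry': -0.0, 'rz': -0.0}
{'x': 0.0003, 'y': -0.0076, 'z': -0.0011, 'rx': -0.0256, 'ry': -0.0, 'rz': -0.0}
```

Request:
move_arm --motion '[{"x": 0.0001,"y": -0.0011,"z": -0.0003,"rx": -0.0044,"ry": 0,"rz": 0},{"x": 0.0002,"y": -0.0023,"z": -0.0006,"rx": -0.0087,"ry": 0,"rz": 0},{"x": 0.0003,"y": -0.0036,"z": -0.0008,"rx": -0.0129,"ry": 0,"rz": 0},{"x": 0.0003,"y": -0.005,"z": -0.001,"rx": -0.0172,"ry": 0,"rz": 0},{"x": 0.0003,"y": -0.0063,"z": -0.0011,"rx": -0.0214,"ry": 0,"rz": 0},{"x": 0.0003,"y": -0.0076,"z": -0.0011,"rx": -0.0256,"ry": 0,"rz": 0}]'

```text
t: 5.65
tool_pos: [584.8, -73.4, 91.1]
tcp_rot: [0.039, 0.998, -0.047, -0.002]
force: [-0.0, -0.1, -2.7]
width: 53.4
```

```bash
python3 sw.py -0.08 5.4 0.08 6.9 6
```

```text
t 5.65 th -0.0786 rot err [-0.0786 -0.0009  0.0008] h 5.07 lat err -0.04 x -0.28 F [-0.  -0.1 -2.7] M [ 0.48 -0.01 -0.05] w 53.4
{'x': 0.0003, 'y': 0.0013, 'z': -0.0006, 'rx': 0.004, 'ry': 0.0002, 'rz': -0.0001}
{'x': 0.0003, 'y': 0.0026, 'z': -0.0008, 'rx': 0.0083, 'ry': 0.0002, 'rz': -0.0001}
{'x': 0.0003, 'y': 0.004, 'z': -0.0009, 'rx': 0.0125, 'ry': 0.0001, 'rz': -0.0001}
{'x': 0.0003, 'y': 0.0054, 'z': -0.0011, 'rx': 0.0168, 'ry': 0.0001, 'rz': -0.0001}
{'x': 0.0003, 'y': 0.0067, 'z': -0.0011, 'rx': 0.021, 'ry': 0.0001, 'rz': -0.0001}
{'x': 0.0003, 'y': 0.0081, 'z': -0.0012, 'rx': 0.0252, 'ry': 0.0001, 'rz': -0.0001}
```

Request:
move_arm --motion '[{"x": 0.0001,"y": 0.0013,"z": -0.0003,"rx": 0.004,"ry": 0,"rz": 0},{"x": 0.0002,"y": 0.0026,"z": -0.0006,"rx": 0.0083,"ry": 0.0001,"rz": 0},{"x": 0.0003,"y": 0.004,"z": -0.0008,"rx": 0.0125,"ry": 0.0001,"rz": 0},{"x": 0.0003,"y": 0.0054,"z": -0.0011,"rx": 0.0168,"ry": 0.0001,"rz": 0},{"x": 0.0003,"y": 0.0067,"z": -0.0011,"rx": 0.021,"ry": 0.0001,"rz": 0},{"x": 0.0003,"y": 0.0081,"z": -0.0012,"rx": 0.0252,"ry": 0.0001,"rz": 0}]'

```text
t: 6.15
tool_pos: [584.0, -81.4, 92.6]
tcp_rot: [-0.041, 0.998, -0.047, 0.001]
force: [-1.0, 1.3, -3.0]
width: 53.8
```

```bash
python3 sw.py 0.08 6.8 -0.08 8.3 6
```

```text
t 6.15 th 0.083 rot err [ 0.083  -0.001   0.0009] h 6.58 lat err -0.06 x -0.27 F [-1.   1.3 -3. ] M [-0.14  0.04 -0.  ] w 53.8
{'x': 0.0003, 'y': -0.0015, 'z': -0.0004, 'rx': -0.0047, 'ry': 0.0002, 'rz': -0.0001}
{'x': 0.0003, 'y': -0.0028, 'z': -0.0006, 'rx': -0.009, 'ry': 0.0002, 'rz': -0.0001}
{'x': 0.0003, 'y': -0.0042, 'z': -0.0008, 'rx': -0.0132, 'ry': 0.0002, 'rz': -0.0001}
{'x': 0.0003, 'y': -0.0056, 'z': -0.0009, 'rx': -0.0175, 'ry': 0.0002, 'rz': -0.0001}
{'x': 0.0003, 'y': -0.007, 'z': -0.001, 'rx': -0.0217, 'ry': 0.0002, 'rz': -0.0001}
{'x': 0.0003, 'y': -0.0085, 'z': -0.001, 'rx': -0.0259, 'ry': 0.0002, 'rz': -0.0001}
```

Request:
move_arm --motion '[{"x": 0.0001,"y": -0.0015,"z": -0.0003,"rx": -0.0047,"ry": 0,"rz": 0},{"x": 0.0002,"y": -0.0028,"z": -0.0006,"rx": -0.009,"ry": 0.0001,"rz": 0},{"x": 0.0003,"y": -0.0042,"z": -0.0008,"rx": -0.0132,"ry": 0.0002,"rz": 0},{"x": 0.0003,"y": -0.0056,"z": -0.0009,"rx": -0.0175,"ry": 0.0002,"rz": 0},{"x": 0.0003,"y": -0.007,"z": -0.001,"rx": -0.0217,"ry": 0.0002,"rz": 0},{"x": 0.0003,"y": -0.0085,"z": -0.001,"rx": -0.0259,"ry": 0.0002,"rz": 0}]'

```text
t: 6.65
tool_pos: [584.8, -73.2, 93.9]
tcp_rot: [0.039, 0.998, -0.047, -0.002]
force: [1.2, 0.0, 0.1]
width: 53.4
```

```bash
python3 sw.py -0.08 8.2 0.08 9.7 6
python3 - <<'E'
from h import *
d=get_image("scene");cv2.imwrite("pics/m5.png",cv2.resize(d["img"][150:250,195:295],None,fx=6,fy=6,interpolation=2))
E
```

```text
t 6.65 th -0.0788 rot err [-0.0788 -0.0012  0.0016] h 7.9 lat err -0.02 x -0.33 F [1.2 0.  0.1] M [ 0.14 -0.12  0.07] w 53.4
{'x': 0.0003, 'y': 0.0014, 'z': -0.0005, 'rx': 0.0041, 'ry': 0.0002, 'rz': -0.0002}
{'x': 0.0003, 'y': 0.0028, 'z': -0.0007, 'rx': 0.0083, 'ry': 0.0002, 'rz': -0.0002}
{'x': 0.0003, 'y': 0.0042, 'z': -0.0009, 'rx': 0.0125, 'ry': 0.0002, 'rz': -0.0002}
{'x': 0.0003, 'y': 0.0056, 'z': -0.001, 'rx': 0.0168, 'ry': 0.0002, 'rz': -0.0003}
{'x': 0.0003, 'y': 0.0071, 'z': -0.0011, 'rx': 0.021, 'ry': 0.0002, 'rz': -0.0003}
{'x': 0.0003, 'y': 0.0085, 'z': -0.0011, 'rx': 0.0253, 'ry': 0.0002, 'rz': -0.0003}
```

View pics/m5.png

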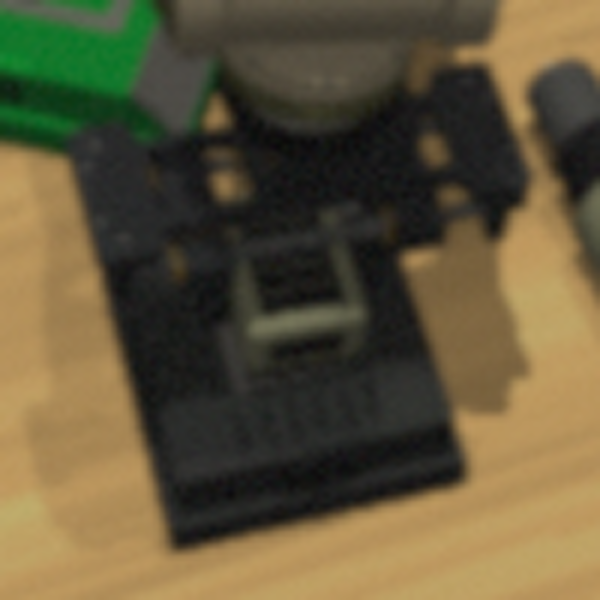

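The charger's corners are still at (175,545) and (462,478), and the pack's front edge has moved up by about 5 px. I keep rocking.

Request:
move_arm --motion '[{"x": 0.0001,"y": 0.0014,"z": -0.0003,"rx": 0.0041,"ry": 0,"rz": 0},{"x": 0.0002,"y": 0.0028,"z": -0.0006,"rx": 0.0083,"ry": 0.0001,"rz": -0.0001},{"x": 0.0003,"y": 0.0042,"z": -0.0009,"rx": 0.0125,"ry": 0.0002,"rz": -0.0002},{"x": 0.0003,"y": 0.0056,"z": -0.001,"rx": 0.0168,"ry": 0.0002,"rz": -0.0002},{"x": 0.0003,"y": 0.0071,"z": -0.0011,"rx": 0.021,"ry": 0.0002,"rz": -0.0002},{"x": 0.0003,"y": 0.0085,"z": -0.0011,"rx": 0.0253,"ry": 0.0002,"rz": -0.0002}]'

```text
t: 7.2
tool_pos: [584.0, -81.4, 95.7]
tcp_rot: [-0.041, 0.998, -0.046, 0.002]
force: [0.0, -0.5, -4.8]
width: 53.7
```

```bash
python3 sw.py 0.08 9.6 -0.08 11.1 6
```

```text
t 7.2 th 0.0812 rot err [ 0.0812 -0.0004 -0.0006] h 9.61 lat err -0.18 x -0.28 F [ 0.  -0.5 -4.8] M [-0.44  0.24  0.03] w 53.7
{'x': 0.0003, 'y': -0.0013, 'z': -0.0002, 'rx': -0.0044, 'ry': 0.0001, 'rz': 0.0001}
{'x': 0.0003, 'y': -0.0028, 'z': -0.0004, 'rx': -0.0087, 'ry': 0.0001, 'rz': 0.0001}
{'x': 0.0003, 'y': -0.0042, 'z': -0.0006, 'rx': -0.0129, 'ry': 0.0001, 'rz': 0.0001}
{'x': 0.0003, 'y': -0.0057, 'z': -0.0007, 'rx': -0.0172, 'ry': 0.0001, 'rz': 0.0001}
{'x': 0.0003, 'y': -0.0072, 'z': -0.0007, 'rx': -0.0214, 'ry': 0.0001, 'rz': 0.0001}
{'x': 0.0003, 'y': -0.0087, 'z': -0.0008, 'rx': -0.0257, 'ry': 0.0001, 'rz': 0.0001}
```

Request:
move_arm --motion '[{"x": 0.0001,"y": -0.0013,"z": -0.0002,"rx": -0.0044,"ry": 0,"rz": 0},{"x": 0.0002,"y": -0.0028,"z": -0.0005,"rx": -0.0087,"ry": 0.0001,"rz": 0},{"x": 0.0003,"y": -0.0042,"z": -0.0007,"rx": -0.0129,"ry": 0.0001,"rz": 0},{"x": 0.0003,"y": -0.0057,"z": -0.0008,"rx": -0.0172,"ry": 0.0001,"rz": 0},{"x": 0.0003,"y": -0.0072,"z": -0.0009,"rx": -0.0214,"ry": 0.0001,"rz": 0},{"x": 0.0003,"y": -0.0087,"z": -0.0009,"rx": -0.0257,"ry": 0.0001,"rz": 0}]'

```text
t: 7.7
tool_pos: [584.8, -73.0, 96.8]
tcp_rot: [0.039, 0.998, -0.047, -0.002]
force: [0.9, -1.3, -3.9]
width: 53.6
```

```bash
python3 sw.py -0.08 11.1 0.08 12.6 6
```

```text
t 7.7 th -0.0789 rot err [-0.0789 -0.0009 -0.    ] h 10.82 lat err 0.01 x -0.32 F [ 0.9 -1.3 -3.9] M [ 0.21 -0.04 -0.03] w 53.6
{'x': 0.0003, 'y': 0.0014, 'z': -0.0005, 'rx': 0.0041, 'ry': 0.0001, 'rz': 0.0}
{'x': 0.0003, 'y': 0.0029, 'z': -0.0007, 'rx': 0.0083, 'ry': 0.0001, 'rz': 0.0}
{'x': 0.0003, 'y': 0.0044, 'z': -0.0009, 'rx': 0.0126, 'ry': 0.0001, 'rz': 0.0}
{'x': 0.0003, 'y': 0.0059, 'z': -0.001, 'rx': 0.0168, 'ry': 0.0001, 'rz': 0.0}
{'x': 0.0003, 'y': 0.0075, 'z': -0.001, 'rx': 0.021, 'ry': 0.0001, 'rz': 0.0}
{'x': 0.0003, 'y': 0.009, 'z': -0.0011, 'rx': 0.0253, 'ry': 0.0001, 'rz': -0.0}
```

Request:
move_arm --motion '[{"x": 0.0001,"y": 0.0014,"z": -0.0003,"rx": 0.0041,"ry": 0,"rz": 0},{"x": 0.0002,"y": 0.0029,"z": -0.0006,"rx": 0.0083,"ry": 0.0001,"rz": 0},{"x": 0.0003,"y": 0.0044,"z": -0.0008,"rx": 0.0126,"ry": 0.0001,"rz": 0},{"x": 0.0003,"y": 0.0059,"z": -0.001,"rx": 0.0168,"ry": 0.0001,"rz": 0},{"x": 0.0003,"y": 0.0075,"z": -0.001,"rx": 0.021,"ry": 0.0001,"rz": 0},{"x": 0.0003,"y": 0.009,"z": -0.0011,"rx": 0.0253,"ry": 0.0001,"rz": 0}]'

```text
t: 8.2
tool_pos: [584.0, -81.7, 98.9]
tcp_rot: [-0.042, 0.998, -0.047, 0.002]
force: [-1.8, 2.0, 2.3]
width: 53.4
```

```bash
python3 sw.py 0.08 12.6 -0.08 14.1 6
```

```text
t 8.2 th 0.0842 rot err [ 0.0842 -0.0008  0.0002] h 12.89 lat err -0.33 x -0.29 F [-1.8  2.   2.3] M [ 0.56  0.36 -0.  ] w 53.4
{'x': 0.0003, 'y': -0.0014, 'z': 0.0001, 'rx': -0.0049, 'ry': 0.0001, 'rz': -0.0}
{'x': 0.0003, 'y': -0.003, 'z': -0.0001, 'rx': -0.0092, 'ry': 0.0001, 'rz': -0.0}
{'x': 0.0003, 'y': -0.0045, 'z': -0.0003, 'rx': -0.0134, 'ry': 0.0001, 'rz': -0.0}
{'x': 0.0003, 'y': -0.0061, 'z': -0.0004, 'rx': -0.0176, 'ry': 0.0001, 'rz': -0.0}
{'x': 0.0003, 'y': -0.0076, 'z': -0.0004, 'rx': -0.0219, 'ry': 0.0001, 'rz': -0.0}
{'x': 0.0003, 'y': -0.0092, 'z': -0.0004, 'rx': -0.0261, 'ry': 0.0001, 'rz': -0.0}
```

```bash

python3 - <<'E'
from h import *
d=get_image("scene");cv2.imwrite("pics/m6.png",cv2.resize(d["img"][150:250,195:295],None,fx=6,fy=6,interpolation=2))
E
python3 sw.py 0.08 12.6 -0.08 14.1 6
```

```text
t 8.25 th 0.0863 rot err [ 0.0863 -0.0008  0.0011] h 12.97 lat err -0.05 x -0.28 F [-0.6  6.   3.6] M [ 1.37  0.3  -0.02] w 53.8
{'x': 0.0003, 'y': -0.0018, 'z': 0.0001, 'rx': -0.0052, 'ry': 0.0001, 'rz': -0.0002}
{'x': 0.0003, 'y': -0.0034, 'z': -0.0, 'rx': -0.0095, 'ry': 0.0001, 'rz': -0.0002}
{'x': 0.0003, 'y': -0.0049, 'z': -0.0002, 'rx': -0.0137, 'ry': 0.0001, 'rz': -0.0002}
{'x': 0.0003, 'y': -0.0065, 'z': -0.0003, 'rx': -0.018, 'ry': 0.0001, 'rz': -0.0002}
{'x': 0.0003, 'y': -0.008, 'z': -0.0003, 'rx': -0.0222, 'ry': 0.0001, 'rz': -0.0002}
{'x': 0.0003, 'y': -0.0096, 'z': -0.0003, 'rx': -0.0265, 'ry': 0.0001, 'rz': -0.0002}
```

View pics/m6.png

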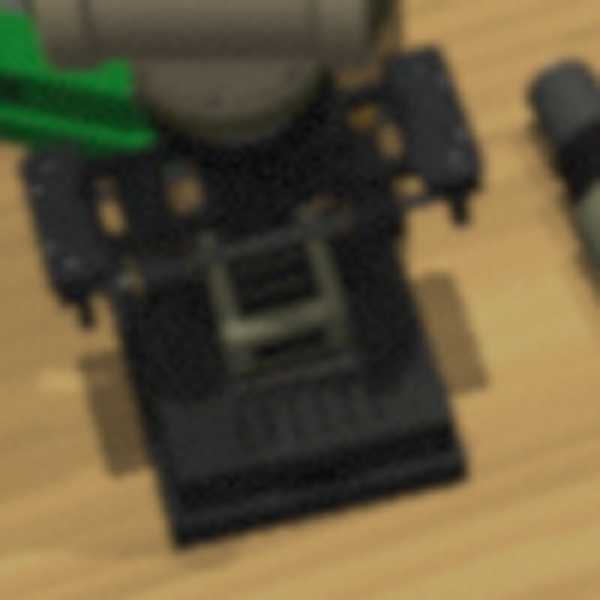

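```bash
cat > ov.py <<'E'
from h import *
import sys
def overlay(name,box=(195,150,295,250)):
    d=get_image("scene");s=r.sense();R=rot()
    # pack in tool frame: TCP at 86.2, pack origin z=24 -> tool z +62.2 ; tool z down
    im=cv2.resize(d["img"][box[1]:box[3],box[0]:box[2]],None,fx=6,fy=6,interpolation=2)
    raw=im.copy()
    def box3(hx,hy,z0,z1,f,col):
        c=[(sx*hx,sy*hy,z) for z in(z0,z1) for sx,sy in((1,1),(1,-1),(-1,-1),(-1,1))]
        p=proj(d,f(np.array(c,float)));q=((p-[box[0],box[1]]+.5)*6-.5).round().astype(int)
        for i in range(4):
            for a,b in((i,(i+1)%4),(4+i,4+(i+1)%4),(i,i+4)): cv2.line(im,tuple(map(int,q[a])),tuple(map(int,q[b])),col,1)
    f=lambda c:s["tool_pos"]+R.apply(np.c_[c[:,0],-c[:,1],62.2-c[:,2]])
    box3(38,27,36,78,f,(0,0,255))
    cy=Ro.from_euler('z',-0.0945)
    g=lambda c:cy.apply(c)+[584.5,-77.5,0]
    box3(75,70,0,20,g,(255,255,0))
    cv2.imwrite(name,im)
overlay(sys.argv[1])
E
python3 ov.py pics/o6.png; python3 sw.py 0.08 13 -0.08 14.1 6
```

```text
t 8.3 th 0.0837 rot err [ 0.0837 -0.0007  0.0014] h 12.96 lat err -0.07 x -0.27 F [-1.9  3.   2.6] M [ 0.96  0.35 -0.  ] w 53.8
{'x': 0.0003, 'y': -0.0017, 'z': -0.0002, 'rx': -0.0048, 'ry': 0.0001, 'rz': -0.0002}
{'x': 0.0003, 'y': -0.0032, 'z': -0.0003, 'rx': -0.0091, 'ry': 0.0001, 'rz': -0.0002}
{'x': 0.0003, 'y': -0.0048, 'z': -0.0004, 'rx': -0.0133, 'ry': 0.0001, 'rz': -0.0002}
{'x': 0.0003, 'y': -0.0063, 'z': -0.0004, 'rx': -0.0176, 'ry': 0.0001, 'rz': -0.0002}
{'x': 0.0003, 'y': -0.0079, 'z': -0.0004, 'rx': -0.0218, 'ry': 0.0001, 'rz': -0.0002}
{'x': 0.0003, 'y': -0.0094, 'z': -0.0004, 'rx': -0.0261, 'ry': 0.0001, 'rz': -0.0002}
```

View pics/o6.png

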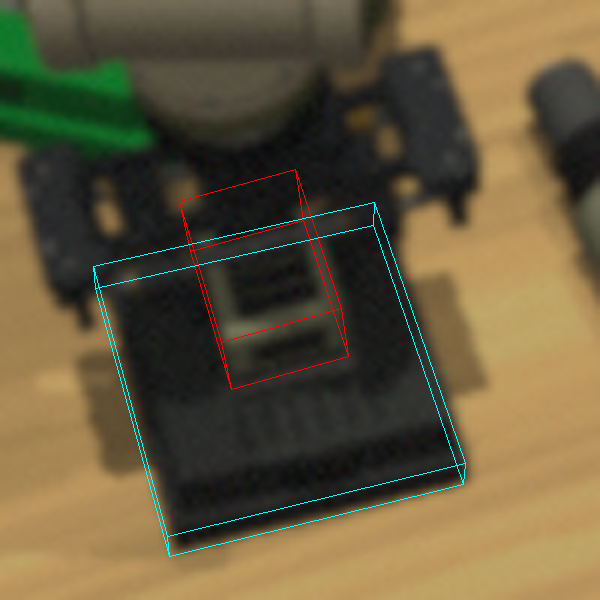

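Request:
move_arm --motion '[{"x": 0.0001,"y": -0.0017,"z": -0.0001,"rx": -0.0048,"ry": 0,"rz": 0},{"x": 0.0002,"y": -0.0032,"z": -0.0003,"rx": -0.0091,"ry": 0.0001,"rz": -0.0001},{"x": 0.0003,"y": -0.0048,"z": -0.0004,"rx": -0.0133,"ry": 0.0001,"rz": -0.0002},{"x": 0.0003,"y": -0.0063,"z": -0.0005,"rx": -0.0176,"ry": 0.0001,"rz": -0.0002},{"x": 0.0003,"y": -0.0075,"z": -0.0006,"rx": -0.021,"ry": 0.0001,"rz": -0.0002},{"x": 0.0003,"y": -0.0086,"z": -0.0006,"rx": -0.024,"ry": 0.0001,"rz": -0.0002}]'

```text
t: 8.8
tool_pos: [585.1, -74.4, 101.0]
tcp_rot: [0.035, 0.998, -0.046, -0.001]
force: [-2.5, -5.3, -0.3]
width: 54.0
```

```bash
python3 sw.py -0.068 14.2 0.07 15.6 6
```

```text
t 8.8 th -0.0704 rot err [-0.0704  0.0007 -0.0004] h 14.91 lat err 1.19 x 0.13 F [-2.5 -5.3 -0.3] M [-1.    0.5  -0.03] w 54.0
{'x': -0.0001, 'y': 0.0003, 'z': 0.0005, 'rx': 0.004, 'ry': -0.0001, 'rz': 0.0001}
{'x': -0.0001, 'y': 0.0017, 'z': 0.0003, 'rx': 0.0077, 'ry': -0.0001, 'rz': 0.0001}
{'x': -0.0001, 'y': 0.003, 'z': 0.0001, 'rx': 0.0114, 'ry': -0.0001, 'rz': 0.0001}
{'x': -0.0001, 'y': 0.0044, 'z': 0.0, 'rx': 0.015, 'ry': -0.0001, 'rz': 0.0001}
{'x': -0.0001, 'y': 0.0058, 'z': -0.0001, 'rx': 0.0187, 'ry': -0.0001, 'rz': 0.0001}
{'x': -0.0001, 'y': 0.0072, 'z': -0.0001, 'rx': 0.0224, 'ry': -0.0001, 'rz': 0.0001}
```

```bash
python3 sw.py -0.07 14.9 0.04 16.4 5;python3 ov.py pics/o7.png
```

```text
t 8.8 th -0.0704 rot err [-0.0704  0.0007 -0.0004] h 14.91 lat err 1.19 x 0.13 F [-2.5 -5.3 -0.3] M [-1.    0.5  -0.03] w 54.0
{'x': -0.0001, 'y': 0.0001, 'z': -0.0003, 'rx': 0.0036, 'ry': -0.0001, 'rz': 0.0001}
{'x': -0.0001, 'y': 0.0015, 'z': -0.0005, 'rx': 0.0071, 'ry': -0.0001, 'rz': 0.0001}
{'x': -0.0001, 'y': 0.0028, 'z': -0.0008, 'rx': 0.0106, 'ry': -0.0001, 'rz': 0.0001}
{'x': -0.0001, 'y': 0.0041, 'z': -0.001, 'rx': 0.0141, 'ry': -0.0001, 'rz': 0.0001}
{'x': -0.0001, 'y': 0.0055, 'z': -0.0011, 'rx': 0.0176, 'ry': -0.0001, 'rz': 0.0001}
```

View pics/o7.png

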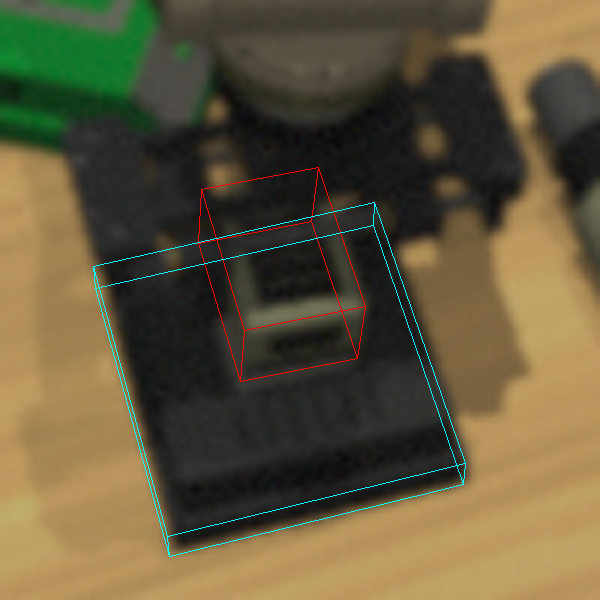

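The charger still fits its outline at (170,545) and (462,480), and the pack rises with the gripper. The lateral force suggests the stem is against the well wall, so I use smaller leans from here.

Request:
move_arm --motion '[{"x": 0,"y": 0.0002,"z": -0.0002,"rx": 0.0036,"ry": 0,"rz": 0},{"x": 0,"y": 0.0015,"z": -0.0005,"rx": 0.0071,"ry": 0,"rz": 0},{"x": 0,"y": 0.0028,"z": -0.0008,"rx": 0.0106,"ry": 0,"rz": 0},{"x": 0,"y": 0.0041,"z": -0.001,"rx": 0.0141,"ry": 0,"rz": 0},{"x": 0,"y": 0.0055,"z": -0.0011,"rx": 0.0176,"ry": 0,"rz": 0}]'

```text
t: 9.27
tool_pos: [584.7, -79.7, 102.6]
tcp_rot: [-0.02, 0.999, -0.046, 0.001]
force: [-1.4, -0.8, 2.0]
width: 53.6
```

```bash
python3 sw.py 0.04 16.4 -0.04 17.6 5
```

```text
t 9.27 th 0.041 rot err [ 0.041   0.0009 -0.0007] h 16.46 lat err -0.07 x 0.19 F [-1.4 -0.8  2. ] M [-0.18  0.29  0.01] w 53.6
{'x': -0.0002, 'y': -0.001, 'z': -0.0002, 'rx': -0.0027, 'ry': -0.0001, 'rz': 0.0001}
{'x': -0.0002, 'y': -0.0019, 'z': -0.0004, 'rx': -0.0053, 'ry': -0.0002, 'rz': 0.0001}
{'x': -0.0002, 'y': -0.0029, 'z': -0.0006, 'rx': -0.0078, 'ry': -0.0002, 'rz': 0.0001}
{'x': -0.0002, 'y': -0.0039, 'z': -0.0008, 'rx': -0.0104, 'ry': -0.0002, 'rz': 0.0001}
{'x': -0.0002, 'y': -0.0049, 'z': -0.0009, 'rx': -0.0129, 'ry': -0.0002, 'rz': 0.0001}
```

Request:
move_arm --motion '[{"x": 0,"y": -0.001,"z": -0.0002,"rx": -0.0027,"ry": 0,"rz": 0},{"x": -0.0001,"y": -0.0019,"z": -0.0004,"rx": -0.0053,"ry": -0.0001,"rz": 0},{"x": -0.0002,"y": -0.0029,"z": -0.0006,"rx": -0.0078,"ry": -0.0001,"rz": 0},{"x": -0.0002,"y": -0.0039,"z": -0.0008,"rx": -0.0104,"ry": -0.0001,"rz": 0},{"x": -0.0002,"y": -0.0049,"z": -0.0009,"rx": -0.0129,"ry": -0.0001,"rz": 0}]'

```text
t: 9.68
tool_pos: [584.9, -74.3, 103.5]
tcp_rot: [0.021, 0.999, -0.046, -0.001]
force: [0.6, -0.8, -3.7]
width: 54.1
```

```bash
python3 sw.py -0.04 17.6 0.03 19 5
```

```text
t 9.68 th -0.0417 rot err [-0.0417  0.     -0.0014] h 17.4 lat err -0.41 x -0.1 F [ 0.6 -0.8 -3.7] M [ 0.09 -0.04  0.  ] w 54.1
{'x': 0.0001, 'y': 0.0014, 'z': -0.0005, 'rx': 0.0025, 'ry': -0.0, 'rz': 0.0002}
{'x': 0.0001, 'y': 0.0023, 'z': -0.0007, 'rx': 0.0047, 'ry': -0.0, 'rz': 0.0002}
{'x': 0.0001, 'y': 0.0031, 'z': -0.001, 'rx': 0.007, 'ry': -0.0, 'rz': 0.0002}
{'x': 0.0001, 'y': 0.004, 'z': -0.0012, 'rx': 0.0092, 'ry': -0.0, 'rz': 0.0002}
{'x': 0.0001, 'y': 0.0049, 'z': -0.0014, 'rx': 0.0114, 'ry': 0.0, 'rz': 0.0002}
```

Fz is −3.7 N, which matches the pack's weight alone. One more small swing to be sure the contacts have let go.

Request:
move_arm --motion '[{"x": 0,"y": 0.0012,"z": -0.0004,"rx": 0.0025,"ry": 0,"rz": 0},{"x": 0.0001,"y": 0.0022,"z": -0.0007,"rx": 0.0047,"ry": 0,"rz": 0.0001},{"x": 0.0001,"y": 0.0031,"z": -0.001,"rx": 0.007,"ry": 0,"rz": 0.0002},{"x": 0.0001,"y": 0.004,"z": -0.0012,"rx": 0.0092,"ry": 0,"rz": 0.0002},{"x": 0.0001,"y": 0.0049,"z": -0.0014,"rx": 0.0114,"ry": 0,"rz": 0.0002}]'

```text
t: 10.1
tool_pos: [584.5, -79.6, 105.2]
tcp_rot: [-0.016, 0.999, -0.047, 0.001]
force: [-0.3, 0.9, -3.8]
width: 53.7
```

```bash
python3 sw.py 0.03 19 0 20 4
```

```text
t 10.1 th 0.0314 rot err [0.0314 0.0001 0.0005] h 19.01 lat err 0.3 x 0.04 F [-0.3  0.9 -3.8] M [ 0.23 -0.03 -0.01] w 53.7
{'x': -0.0, 'y': -0.0009, 'z': -0.0002, 'rx': -0.0014, 'ry': -0.0, 'rz': -0.0001}
{'x': -0.0, 'y': -0.0013, 'z': -0.0005, 'rx': -0.0026, 'ry': -0.0, 'rz': -0.0001}
{'x': -0.0, 'y': -0.0018, 'z': -0.0007, 'rx': -0.0038, 'ry': -0.0, 'rz': -0.0001}
{'x': -0.0, 'y': -0.0023, 'z': -0.001, 'rx': -0.005, 'ry': -0.0, 'rz': -0.0001}
```

Request:
move_arm --motion '[{"x": 0,"y": -0.0009,"z": -0.0002,"rx": -0.0014,"ry": 0,"rz": 0},{"x": 0,"y": -0.0013,"z": -0.0005,"rx": -0.0026,"ry": 0,"rz": 0},{"x": 0,"y": -0.0018,"z": -0.0007,"rx": -0.0038,"ry": 0,"rz": 0},{"x": 0,"y": -0.0023,"z": -0.001,"rx": -0.005,"ry": 0,"rz": 0},{"x": 0,"y": -0.0023,"z": -0.001,"rx": -0.005,"ry": 0,"rz": 0}]'

```text
t: 10.52
tool_pos: [584.8, -76.9, 106.4]
tcp_rot: [0.0, 0.999, -0.047, 0.0]
force: [-0.7, 0.7, -4.9]
width: 53.7
```

```bash
python3 sw.py 0 20 0 26 3;python3 ov.py pics/o8.png
```

```text
t 10.52 th -0.0008 rot err [-0.0008  0.0003 -0.0002] h 20.16 lat err -0.33 x 0.06 F [-0.7  0.7 -4.9] M [0.08 0.04 0.  ] w 53.7
{'x': -0.0001, 'y': 0.0004, 'z': -0.0018, 'rx': 0.0001, 'ry': -0.0, 'rz': 0.0}
{'x': -0.0001, 'y': 0.0004, 'z': -0.0038, 'rx': 0.0001, 'ry': -0.0, 'rz': 0.0}
{'x': -0.0001, 'y': 0.0004, 'z': -0.0058, 'rx': 0.0001, 'ry': -0.0, 'rz': 0.0}
```

View pics/o8.png

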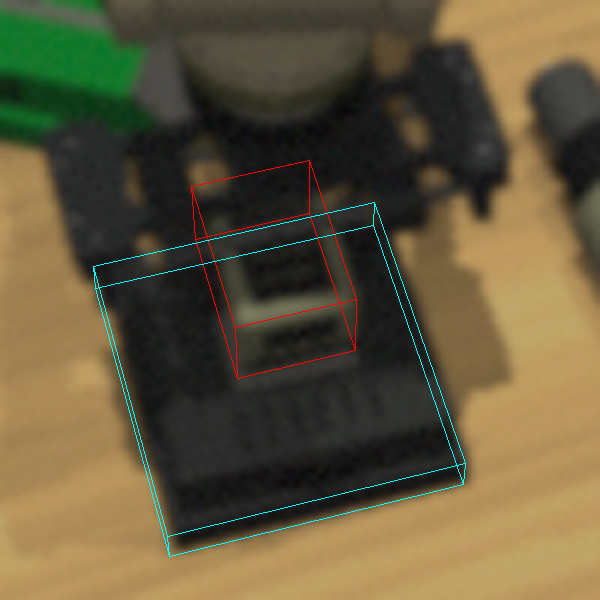

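Request:
move_arm --motion '[{"x": 0,"y": 0.0002,"z": -0.0015,"rx": 0,"ry": 0,"rz": 0},{"x": 0,"y": 0.0003,"z": -0.003,"rx": 0,"ry": 0,"rz": 0},{"x": 0,"y": 0.0003,"z": -0.0045,"rx": 0,"ry": 0,"rz": 0},{"x": 0,"y": 0.0003,"z": -0.006,"rx": 0,"ry": 0,"rz": 0}]'

```text
t: 10.9
tool_pos: [584.8, -77.3, 112.6]
tcp_rot: [0.0, 0.999, -0.047, 0.0]
force: [0.3, 0.4, -4.5]
width: 54.0
```

```bash
python3 sw.py 0 26 0 57 8
```

```text
t 10.9 th -0.0004 rot err [-0.0004  0.0004 -0.0001] h 26.37 lat err 0.07 x 0.09 F [ 0.3  0.4 -4.5] M [-0.03  0.01  0.02] w 54.0
{'x': -0.0001, 'y': -0.0, 'z': -0.0035, 'rx': 0.0001, 'ry': -0.0001, 'rz': 0.0}
{'x': -0.0001, 'y': -0.0, 'z': -0.0074, 'rx': 0.0001, 'ry': -0.0001, 'rz': 0.0}
{'x': -0.0001, 'y': -0.0, 'z': -0.0113, 'rx': 0.0001, 'ry': -0.0001, 'rz': 0.0}
{'x': -0.0001, 'y': -0.0, 'z': -0.0151, 'rx': 0.0001, 'ry': -0.0001, 'rz': 0.0}
{'x': -0.0001, 'y': -0.0, 'z': -0.019, 'rx': 0.0001, 'ry': -0.0001, 'rz': 0.0}
{'x': -0.0001, 'y': -0.0, 'z': -0.0229, 'rx': 0.0001, 'ry': -0.0001, 'rz': 0.0}
{'x': -0.0001, 'y': -0.0, 'z': -0.0268, 'rx': 0.0001, 'ry': -0.0001, 'rz': 0.0}
{'x': -0.0001, 'y': -0.0, 'z': -0.0306, 'rx': 0.0001, 'ry': -0.0001, 'rz': 0.0}
```

Request:
move_arm --motion '[{"x": 0,"y": 0,"z": -0.003,"rx": 0,"ry": 0,"rz": 0},{"x": 0,"y": 0,"z": -0.008,"rx": 0,"ry": 0,"rz": 0},{"x": 0,"y": 0,"z": -0.013,"rx": 0,"ry": 0,"rz": 0},{"x": 0,"y": 0,"z": -0.018,"rx": 0,"ry": 0,"rz": 0},{"x": 0,"y": 0,"z": -0.023,"rx": 0,"ry": 0,"rz": 0},{"x": 0,"y": 0,"z": -0.028,"rx": 0,"ry": 0,"rz": 0},{"x": 0,"y": 0,"z": -0.031,"rx": 0,"ry": 0,"rz": 0},{"x": 0,"y": 0,"z": -0.031,"rx": 0,"ry": 0,"rz": 0}]'

```text
t: 11.57
tool_pos: [585.1, -77.4, 144.4]
tcp_rot: [0.0, 0.999, -0.047, 0.001]
force: [0.2, -0.6, -4.9]
width: 53.3
```

```bash
python3 ov.py pics/o9.png;python3 sw.py 0 57 0 57 1; python3 - <<'E'
from h import *
for c in("scene","top"):
    d=get_image(c);cv2.imwrite(f"pics/{c}9.png",d["img"])
    for n in("charger","drill","tape","carton"):
        print(c,n,[(x["conf"],x["rect"]) for x in finder.search_frame(n,c)][:3])
E
```

```text
t 11.62 th -0.0005 rot err [-0.0005  0.0011 -0.0001] h 57.71 lat err 0.1 x 0.2 F [-0.4 -0.4 -4.2] M [ 0.01  0.02 -0.02] w 53.4
{'x': -0.0002, 'y': -0.0, 'z': 0.0007, 'rx': 0.0001, 'ry': -0.0002, 'rz': 0.0}
scene charger [(0.92, [176.5, 126.2, 224.6, 175.7]), (0.73, [83.9, 233.8, 146.6, 294.9]), (0.71, [211.2, 186.2, 269.6, 241.7])]
scene drill [(0.8, [281.8, 161.8, 371.7, 223.8])]
scene tape [(0.57, [155.5, 200.5, 183.6, 229.1])]
scene carton [(0.75, [235.8, 255.6, 282.7, 301.0])]
top charger [(0.95, [262.1, 242.3, 314.9, 306.4]), (0.94, [240.2, 186.5, 290.0, 209.2]), (0.67, [137.5, 141.1, 212.7, 220.7])]
top drill [(0.64, [136.9, 139.7, 215.6, 221.7])]
top tape [(0.76, [338.2, 183.6, 355.1, 214.9]), (0.75, [241.9, 185.9, 286.6, 205.6])]
top carton [(0.7, [260.5, 88.6, 305.7, 125.5])]
```

View pics/o9.png

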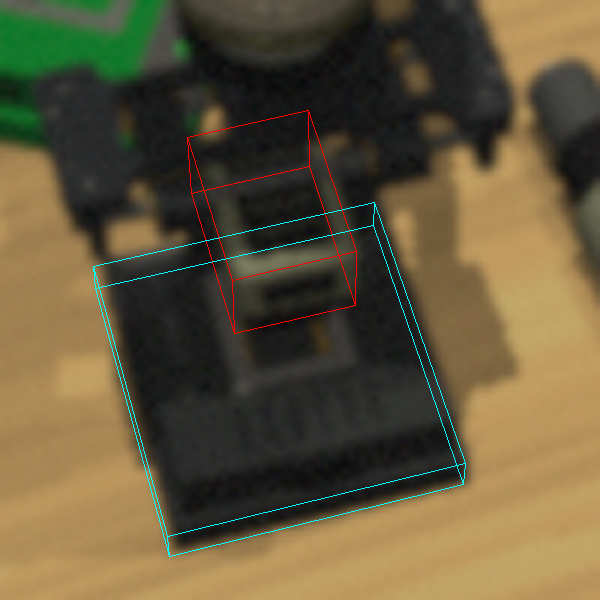

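View pics/scene9.png

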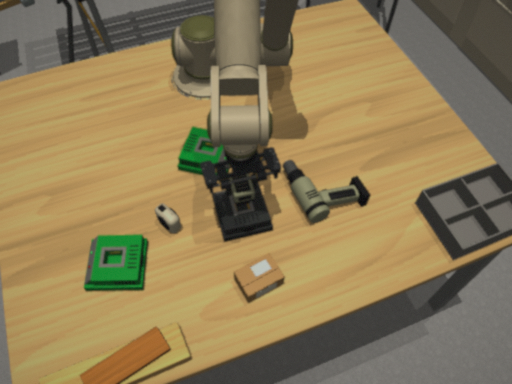

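```bash
python3 sw.py 0 57 0 57 1; python3 -c "
from bench import r
r.job_done();s=r.sense();print(s['t'],s['tool_pos'],s['width'],s['force'])"
```

```text
t 12.12 th -0.0003 rot err [-0.0003  0.0002 -0.0001] h 57.27 lat err 0.06 x 0.07 F [-1.2  0.5 -4.5] M [ 0.06  0.02 -0.  ] w 53.7
{'x': -0.0001, 'y': -0.0, 'z': 0.0003, 'rx': 0.0001, 'ry': -0.0, 'rz': 0.0}
the job is handed in; nothing more can be done
the job is handed in; nothing more can be done
```

The pack is out of the charger and held upright in the gripper, its stem end about 25 mm above the well's mouth. I handed the job in at about 12 s.

- **Rocking:** I gripped the pack across y with 40 N and rocked it left and right about the contacts, about ±0.08 rad at first and less near the end. It rose roughly 1 to 2 mm a swing over about 13 swings. Once the load on the gripper was only the pack's weight, I lifted it straight up.
- **Final pose:** The gripper had risen 57.3 mm with almost no tilt, and stood within 0.1 mm sideways of where it gripped. The height of the stem end is worked out from this, assuming the pack did not slip. The pack kept about the same offset from its overlay outline throughout, so I saw no slip beyond a millimetre or two. The final load was about −4.5 N, in line with the pack's weight alone.
- **Charger and other things:** The last pictures show the empty well under the pack and the charger's front corners where they began. The drill, tape measure and carton are within about 2 to 3 px of their first positions.
- **What did not agree:** Around 13 to 15 mm of rise, the stem briefly pressed on the well wall with 5 to 6 N sideways and about 1.4 N m, so I used smaller leans. The camera overlay was off by about 10 px for both pack and charger, which I put down to calibration.

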